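Lock the suction grab handle

ROBOT

A 6-joint arm with a two-finger parallel gripper is mounted at the origin on the work surface. World frame = base frame: x ahead of the robot, y to its left, z up, the work surface at z = 0. Lengths are in m, angles in rad, forces in N, time in s.
With the tool pointing down it reaches from about 0.25 to 0.8 m from the base axis. Payload 8.5 kg.
Tool frame: the origin (TCP) lies on the centre line of the jaws, within the pads' length; the fingertips stand 19 mm ahead of it and the grasp point (between the pads) is the TCP; z points along the fingers, y is the line along which they close (so a half turn about z gives the same grasp; the last joint's range is limited). The gripper opens to 85 mm and grips with 20 to 120 N. Pads are 22 mm wide; open, the fingers measure 114 mm over their backs; the gripper's body (76 mm by 85 mm) begins 54 mm behind the grasp point. The pads swing forward as they close: fully open they stand 13 mm farther back than shut.
Start: joints at [-1.193, 0.238, -0.013, 1.319, 0, 1.571], TCP at [0.194, -0.488, 0.221] pointing down, gripper open.
Joint ranges: [-2.66, 2.66], [-1.03, 1.9], [-1.14, 1.46], [-1.82, 2.27], [-1.45, 1.34], [-3.14, 3.14]. Speed limits (rad/s): [2.22, 2.22, 2.79, 3.14, 3.14, 3.14].

INTERFACE

Orientations are given as a 3x3 rotation matrix whose columns are the frame's x, y, z axes.
In Python, from rig import env, eyes, job gives the robot as it stands.
- The arm moves only by the shell command python3 -m pendant 'ROWS'. ROWS is JSON, a list of rows, each a list of 3 entries, a list of its own where there are three numbers: the shift along the world's x, y, z in mm, then the turn, a rotation vector about the world's x, y, z in rad, then the finger opening in mm, from 0 to 85.4. In form: [[[tx, ty, tz], [wx, wy, wz], jaw], ...]. A call has exactly 8 rows; each row shifts and turns the commanded pose from where the row before left it; what a row does not reach is not made up. A row lasts 1/8 s, in which the tool goes at most 62.5 mm and 10.7 degrees, less where a joint would pass 70% of its speed; a pose out of reach is approached as far as the arm can. A call is refused whole if a number of a shift passes 62.5 or a number of a turn 0.188, either way. A call with a gripper value outside its range is refused whole. The fingers move at their own pace and stop on an object; the grip force is fixed at half the most. Time passes only in rows, so rows that do not move let the fingers close, or fill a call up. It gives the time, the measured TCP pose, the force, the opening and the grip force at its end, in the units of the state.
- env.get_state(): the state, without advancing time (a new reading comes with each control period).
- eyes.get_image(name): name is "scene" or "top"; returns a dict with "img" (400x640x3 uint8, red, green, blue), "camera_matrix" (3x3 intrinsics, pixels), "dist" ([k1, k2, p1, p2, k3] as OpenCV has them; the pictures are not rectified), "R" (3x3) and "t" (3): a world point X has camera coordinates R X + t. Camera axes: x right, y down, z forward; pixel columns grow to the right and rows downward; lengths in m; the calibration is good to about 2 mm. A picture is of the moment at which its call begins. There is no depth.
- job.finish_job(): hands the job in; it is judged then, once.
The state is a dict: "time_s": time; "joint_pos": joint angles; "dq": joint speeds; "effort": joint torques, N m; "ee_pos": TCP position; "tool_rot": TCP orientation; "force": force on the tool from outside, world axes, zero at the start; "torque": the same for the moment, N m; "width": finger opening in m; "gripper_force": force on a finger pad.
Only numpy, scipy, OpenCV 4.12 (cv2) and the standard library are available. Lean on these libraries where they do the work, as an engineer would, in place of code of your own. Each camera call takes 0.05 s, during which the arm holds its last target. There are 200 camera calls.

TASK

The suction grab handle is in its place under the glass shelf, but both of its blue flip levers are still standing up. Press each lever outwards and down past its centre until it snaps over and lies flat on its cup, so that both cups are locked. Do not knock the glass shelf, and leave everything else on the ledge where it stands.

Things in the scene. Friction and masses are not known exactly. Their poses are not given: they have to be found in the camera images.
- grab_handle: Suction grab handle, fixed on the ledge under the glass shelf. Origin on the ledge under the middle of its bar; y along the bar, x to the back (away from the robot), z up. White bar 28 mm thick, top 87 mm high, bending down to a suction cup at each end: cup centres y = +-110 mm, rubber 96 mm across, white housing 84 mm across, top 30 mm high. A blue flip lever on each housing; 340 mm overall.
- lever_left (a joint): Blue flip lever on the +y cup, rad: 0 = raised (released), 0.90 = flat on the cup (locked). Plate 52 mm wide (handle's x), 72 mm from pin to tip, 6 mm thick. Flat, its tip points outwards (+y); raised, it stands 52 degrees up, leaning outwards, tip about 95 mm above the ledge. Its upper face looks to the bar when raised.
- lever_right (a joint): The same on the -y cup, mirrored: flat, its tip points outwards (-y). 0 = raised, 0.90 = flat and locked.
- lever_left_hinge (a point): Middle of the left lever's hinge pin, which runs along the handle's x through the plate's mid-thickness, at y = +98 mm, 36 mm above the ledge. An over-centre spring resists with 0.22 N m when raised (3 N across the tip, 5 to 10 N straight down on it), nothing at the centre (0.45 rad); past it the lever snaps flat by itself and stays. Let go earlier, it springs back up.
- lever_right_hinge (a point): Middle of the right lever's hinge pin: the same at y = -98 mm.
- lever_left_tip (a point): Middle of the left lever's free edge, on its upper face; moves with the lever, its y axis along it.
- lever_right_tip (a point): The same for the right lever.
- shelf: Clear glass shelf on chrome end frames, fixed. Plate 150 (x) by 700 mm (y), underside 330 mm above the ledge; small jars on its ends. Origin on the ledge under its middle, x to the back: front edge at x = -75 mm. Legs 12 mm thick at x = +-62, y = +-325 mm. It overhangs the levers' middle by 20 to 80 mm to the front: a tool must lean in from the robot's side, 30 to 45 degrees off vertical.
- soap_dish: White ceramic soap dish 80 x 120 x 24 mm with a bar of soap (top at 32 mm), loose. Origin under its middle. Leave it where it stands.
- pill_case: Grey plastic seven-day pill case 42 x 158 x 25 mm, loose. Origin under its middle. Leave it.
- denture_box: Clear plastic denture box with a grey basket, shut, 89 x 99 x 58 mm, loose. Origin under its middle. Leave it.
- toothbrush: Bamboo toothbrush lying on the ledge, 185 mm long (x), bristles up, 17 mm high, loose. Leave it.
- soap_pump: Sage green soap pump bottle, 68 mm in diameter, 183 mm high, loose. Origin under its middle. Leave it.
- beaker: Glass beaker 66 mm in diameter, 105 mm high, gripped upright in a chrome tumbler clip behind the grab handle. Origin under its middle. Leave it.

How it is judged:
At the end, for the whole second after the job is handed in: Both flip levers lie flat on their cups (within 0.08 rad of fully down); the soap dish, pill case, denture box, toothbrush, soap pump and beaker are within 20 mm of where they stood, the beaker and pump upright (value of joint each of lever_left, lever_right above 0.82 rad and distance of each of soap_dish, pill_case, denture_box, toothbrush, soap_pump, beaker from where it was at the start of the episode below 0.02 m and angle between each of beaker, soap_pump's own z axis and vertical below 0.15 rad); the robot touches nothing.
It fails at once if the glass shelf (or what stands on it) is knocked with more than 8 N (contact force between any of the arm, the fingers and shelf above 8 N).
It fails at once if a bystander is moved more than 20 mm or the beaker or pump is tipped (distance of any of soap_dish, pill_case, denture_box, toothbrush, soap_pump, beaker from where it was at the start of the episode above 0.02 m or angle between any of beaker, soap_pump's own z axis and vertical above 0.3 rad).
It also fails if it takes over 45 s, if anything falls off the work surface, if the arm or the gripper's body presses on something with over 40 N, if the wrist force passes 120 N, or if a joint passes its speed limit or range.

## Working session

There is one attempt and no reset: what is moved stays moved. The work goes in short steps, Python scripts to look and compute and a shell command to move; the robot and the scene stay as the last step left them, time stands still between calls to the robot, and variables do not carry over. Pictures are saved under pics/ and viewed, at most 10 in all, crops included, and the job is handed in when it is done.

```bash
mkdir -p pics; cat > h.py <<'E'
import numpy as np, cv2
from rig import env, eyes, job
def ray(im,uv):
    p=cv2.undistortPoints(np.array([[uv]],float),im["camera_matrix"],im["dist"])[0,0]
    R=np.array(im["R"]);t=np.array(im["t"])
    return -R.T@t, R.T@np.array([p[0],p[1],1])
def onz(im,uv,z):
    c,d=ray(im,uv); return c+d*(z-c[2])/d[2]
def tri(i1,u1,i2,u2):
    c1,d1=ray(i1,u1);c2,d2=ray(i2,u2)
    s=np.linalg.lstsq(np.c_[d1,-d2],c2-c1,rcond=None)[0]
    a=c1+s[0]*d1;b=c2+s[1]*d2
    return (a+b)/2,np.linalg.norm(a-b)
def proj(im,X):
    return cv2.projectPoints(np.array([X],float),cv2.Rodrigues(np.array(im["R"]))[0],np.array(im["t"]),im["camera_matrix"],im["dist"])[0][0,0]
E
python3 - <<'E'
from h import *
np.set_printoptions(precision=3,suppress=True)
for n in("scene","top"):
    im=eyes.get_image(n); cv2.imwrite(f"pics/{n}0.png",im["img"][:,:,::-1])
    R=np.array(im["R"]);print(n,-R.T@im["t"],R[2])
    h=cv2.cvtColor(im["img"],cv2.COLOR_RGB2HSV)
    m=cv2.inRange(h,(98,110,60),(125,255,255))
    k,l,s,c=cv2.connectedComponentsWithStats(m)
    for i in range(1,k):
        if s[i,4]>30:
            ct=cv2.findContours((l==i).astype(np.uint8),0,2)[0][0]
            print(s[i],c[i],cv2.approxPolyDP(ct,3,True)[:,0].tolist())
E
```

```text
scene [ 0.545 -0.489  1.343] [ 0.029  0.304 -0.952]
[328 128  17  23 210] [335.438 139.324] [[328, 128], [329, 149], [341, 150], [344, 129]]
[326 207  14   4  40] [332.625 208.125] [[326, 207], [339, 210]]
[430 299  31  24 454] [442.771 311.795] [[454, 300], [445, 299], [432, 306], [432, 319], [444, 322], [457, 318], [460, 313], [448, 309]]
top [ 0.458 -0.053  1.409] [ 0.099 -0.014 -0.995]
[408  96  24  26 390] [418.774 109.451] [[423, 96], [408, 111], [413, 121], [420, 120], [431, 108], [431, 102], [424, 103]]
[243 174  20  19 190] [252.963 183.484] [[245, 174], [243, 189], [260, 192], [262, 179]]
[318 185  17  11  98] [325.092 189.551] [[334, 186], [319, 186], [318, 194], [323, 195], [324, 188], [330, 186], [332, 195]]
[317 198  16   3  43] [324.209 199.116] [[317, 198], [332, 200]]
```

View pics/scene0.png

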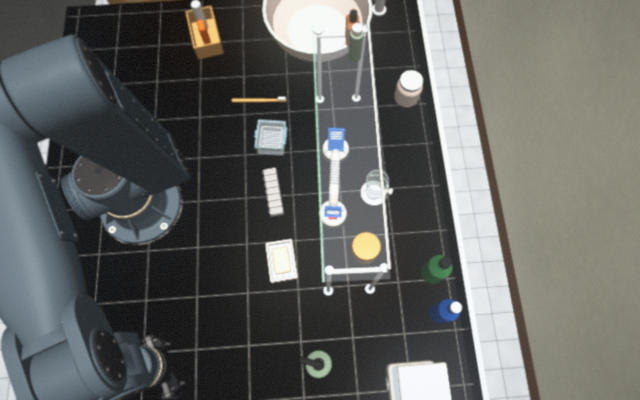

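View pics/top0.png

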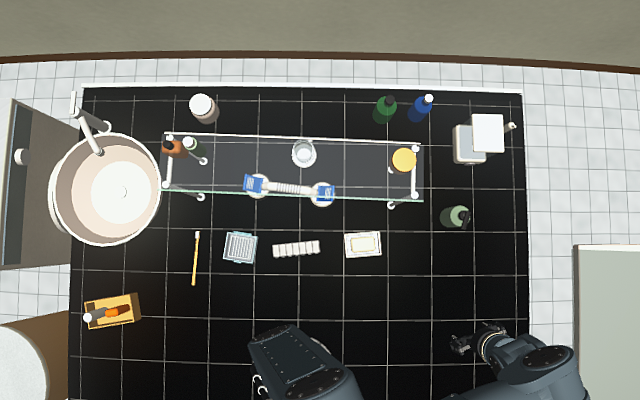

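The scene view shows the levers at about (335,139) and (332,211). The top view shows them at about (253,183) and (325,192), both under the glass. The ledge items stand in front, between the robot and the handle, and the beaker is behind. I'll zoom in for the edges.

```bash
python3 - <<'E'
import cv2,numpy as np
a=cv2.imread("pics/scene0.png")[115:235,300:400]; b=cv2.imread("pics/top0.png")[160:220,230:350]
a=cv2.resize(a,None,fx=5,fy=5,interpolation=cv2.INTER_CUBIC)[:,:400]  # x from300..380
b=cv2.resize(b,None,fx=3.3333,fy=3.3333,interpolation=cv2.INTER_CUBIC)
c=np.zeros((600,800,3),np.uint8); c[:,:400]=a; c[:200,400:]=b
cv2.imwrite("pics/crop.png",c)
E
```

```text
(no output)
```

View pics/crop.png

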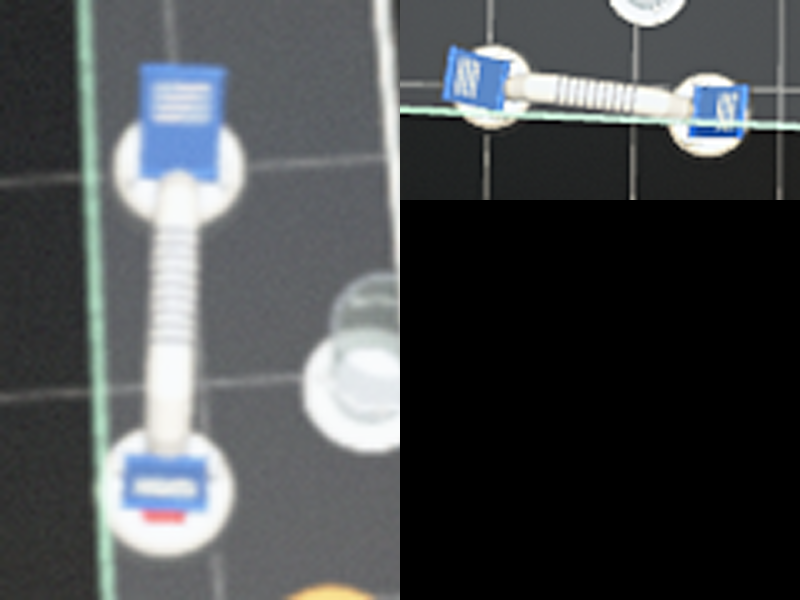

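```bash
python3 - <<'E'
from h import *
np.set_printoptions(precision=4,suppress=True)
s=eyes.get_image("scene");t=eyes.get_image("top")
L,e1=tri(s,(336.7,128.6),t,(244.2,181.5));R,e2=tri(s,(333.4,216.9),t,(333.7,193.3))
print(L,e1,R,e2,np.linalg.norm(L-R))
L=(onz(s,(336.7,128.6),.095)+onz(t,(244.2,181.5),.095))/2
R=(onz(s,(333.4,216.9),.095)+onz(t,(333.7,193.3),.095))/2
o=(L+R)/2; y=(L-R);y/=np.linalg.norm(y);x=np.cross(y,[0,0,1]);print("onz",L,R,np.linalg.norm(L-R),"o",o,"x",x,"y",y,np.degrees(np.arctan2(-y[0],y[1])))
# shelf front edge in top & scene: two points each
for uv in [(250,193.),(325,197.)]: print("edge top z.335",onz(t,uv,.335))
for uv in [(317.5,130),(320,210)]: print("edge scene z.335",onz(s,uv,.335))
for n,uv,z in [("dish",(363,244),.03),("pill",(296,249),.025),("dent",(240,247),.058),("brush0",(196,232),.01),("brush1",(193,284),.01),("pump",(458,215),.15),("beaker",(304,153),.1)]: print(n,onz(t,uv,z))
st=env.get_state();print(st["tool_rot"],st["ee_pos"],st["time_s"],st["width"])
E
```

```text
[0.6299 0.1748 0.0938] 0.0025783780038649887 [ 0.5966 -0.1115  0.0949] 0.003702382684001392 0.288257274750641
onz [0.6298 0.1744 0.095 ] [ 0.5966 -0.1115  0.095 ] 0.2878337093724705 o [0.6132 0.0314 0.095 ] x [ 0.9933 -0.1153  0.    ] y [0.1153 0.9933 0.    ] -6.621631032474348
edge top z.335 [0.5674 0.1168 0.335 ]
edge top z.335 [ 0.5598 -0.0785  0.335 ]
edge scene z.335 [0.5662 0.0463 0.335 ]
edge scene z.335 [ 0.5579 -0.1646  0.335 ]
dish [ 0.4342 -0.2137  0.03  ]
pill [0.4149 0.0079 0.025 ]
dent [0.4194 0.1881 0.058 ]
brush0 [0.4655 0.3476 0.01  ]
brush1 [0.2914 0.3521 0.01  ]
pump [ 0.5274 -0.4941  0.15  ]
beaker [ 0.7226 -0.0152  0.1   ]
[[ 0.9295  0.3688 -0.0004]
 [ 0.3688 -0.9295  0.0009]
 [-0.     -0.001  -1.    ]] [ 0.1935 -0.4877  0.2207] 0.2 0.08564449623103047
```

The triangulated tips are at z = 94–95 mm and 288 mm apart, which agrees with the given sizes. Next I'll work out the waypoints.

```bash
cat >> h.py <<'E'
from scipy.spatial.transform import Rotation as Ro
O=np.array([.6132,.0314,0]);YH=np.array([.1153,.9933,0]);XH=np.array([.9933,-.1153,0])
a=np.radians(40);Z=XH*np.sin(a)-np.array([0,0,1])*np.cos(a);Y=-YH;RT=np.c_[np.cross(Y,Z),Y,Z]
def tcp(side,hx,cy,cz): # corner |y|, z in mm, hx of end-face centre
    return O*1e3+XH*hx+YH*side*(cy-14)+np.array([0,0,cz+7])-19*Z
def togo():
    s=env.get_state(); return Ro.from_matrix(RT@np.array(s["tool_rot"]).T).as_rotvec()
E
python3 - <<'E'
from h import *
np.set_printoptions(precision=3,suppress=True)
print("turn",togo())
for sd in(-1,1):
    for p in [(-100,118,115),(5,118,115),(5,131,86),(5,149,64),(5,155,48),(5,156,43)]: print(sd,p,tcp(sd,*p).round(0))
E
```

```text
turn [ 0.091 -0.699 -0.473]
-1 (-100, 118, 115) [490. -59. 137.]
-1 (5, 118, 115) [594. -71. 137.]
-1 (5, 131, 86) [593. -84. 108.]
-1 (5, 149, 64) [ 590. -102.   86.]
-1 (5, 155, 48) [ 590. -108.   70.]
-1 (5, 156, 43) [ 590. -109.   65.]
1 (-100, 118, 115) [514. 148. 137.]
1 (5, 118, 115) [618. 136. 137.]
1 (5, 131, 86) [620. 148. 108.]
1 (5, 149, 64) [622. 166.  86.]
1 (5, 155, 48) [622. 172.  70.]
1 (5, 156, 43) [622. 173.  65.]
```

```bash
python3 -m pendant '[[[20,36,4],[0.015,-0.117,-0.079],0],[[20,36,4],[0.015,-0.117,-0.079],0],[[20,36,4],[0.015,-0.117,-0.079],0],[[20,36,4],[0.015,-0.117,-0.079],0],[[20,36,4],[0.015,-0.117,-0.079],0],[[20,36,4],[0.015,-0.117,-0.079],0],[[20,36,4],[0,0,0],0],[[20,36,4],[0,0,0],0]]'
python3 -c "
from h import *
print(togo(),env.get_state()['ee_pos'],env.get_state()['width'])"
```

```text
time_s: 1.2
ee_pos: [0.3533, -0.1991, 0.2531]
tool_rot: [[0.758, -0.119, 0.641], [-0.09, -0.993, -0.079], [0.645, 0.002, -0.764]]
force: [-0.4, -0.2, -0.7]
width: -0.0
gripper_force: 0.0
[0.0024002  0.00325951 0.00420987] [ 0.35333271 -0.19905712  0.25313687] -4.329570290136603e-05
```

```bash
python3 -m pendant '[[[28,35,-29],[0,0,0],0],[[28,35,-29],[0,0,0],0],[[28,35,-29],[0,0,0],0],[[28,35,-29],[0,0,0],0],[[28,-4,2],[0,0,0],0],[[28,-4,2],[0,0,0],0],[[28,-4,2],[0,0,0],0],[[18,0,2],[0,0,0],0]]'
python3 - <<'E'
from h import *
st=env.get_state();P=np.array(st['ee_pos']);T=P+.019*np.array(st['tool_rot'])[:,2]
s=eyes.get_image("scene");t=eyes.get_image("top");print("tip px",proj(s,T),proj(t,T),T,togo())
a=cv2.resize(s["img"][150:270,280:360],None,fx=5,fy=5,interpolation=2);b=cv2.resize(t["img"][150:270,280:360],None,fx=5,fy=5,interpolation=2)
cv2.imwrite("pics/c1.png",np.hstack([a,b])[:,:,::-1])
E
```

```text
time_s: 2.2
ee_pos: [0.5686, -0.0721, 0.1451]
tool_rot: [[0.759, -0.117, 0.64], [-0.088, -0.993, -0.077], [0.645, 0.002, -0.765]]
force: [-1.2, 0.6, -0.6]
width: -0.0001
gripper_force: 0.0
tip px [326.43642562 201.16957822] [321.82814958 196.45711107] [ 0.58071152 -0.07358819  0.13057187] [0.00220807 0.00311954 0.0017641 ]
```

View pics/c1.png

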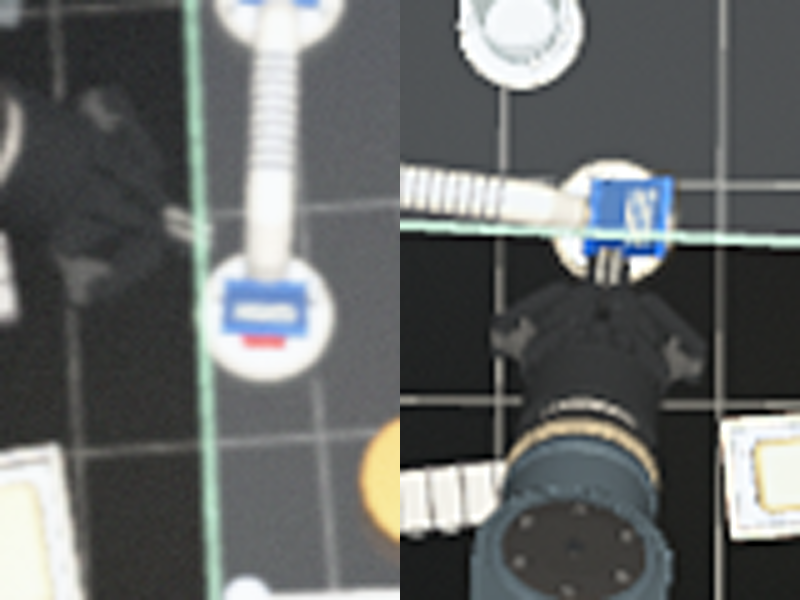

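The closed fingertips end at about scene px (321.6,195.7) and top px (321.6,200). They look about 15 mm wide along the closing line. I'll triangulate them to check the tip position.

```bash
python3 - <<'E'
from h import *
s=eyes.get_image("scene");t=eyes.get_image("top")
X,e=tri(s,(321.6,195.7),t,(321.6,200));st=env.get_state()
print(X,e,np.array(st['tool_rot']).T@(X-st['ee_pos']), st['ee_pos'])
E
```

```text
[ 0.56650427 -0.07217388  0.17537741] 0.001466455492510941 [ 0.01978075  0.00027306 -0.0236331 ] [ 0.56660409 -0.07196754  0.1445582 ]
```

```bash
python3 -m pendant '[[[10,0,-2],[0,0,0],0],[[10,0,-2],[0,0,0],0],[[6,0,-2],[0,0,0],0],[[0,0,-2],[0,0,0],0],[[0,0,0],[0,0,0],0],[[0,0,0],[0,0,0],0],[[0,0,0],[0,0,0],0],[[0,0,0],[0,0,0],0]]'
python3 - <<'E'
from h import *
st=env.get_state();P=np.array(st['ee_pos']);R=np.array(st['tool_rot'])
s=eyes.get_image("scene");t=eyes.get_image("top")
for d in(0,.019):print(d,(proj(s,P+R@[.011,0,d])-[280,150])*7,(proj(t,P+R@[.011,0,d])-[280,160])*7+[400,0])
a=cv2.resize(s["img"][150:235,300:357],None,fx=7,fy=7,interpolation=2)
b=cv2.resize(t["img"][160:245,295:352],None,fx=7,fy=7,interpolation=2)
c=np.hstack([a,b]);print(c.shape);c=np.clip(c.astype(float)*1.6+25,0,255).astype(np.uint8)
for d,col in((0,(255,0,0)),(.019,(255,255,0))):
  for im,o,dx in((s,(300,150),0),(t,(295,160),399)):
    q=(proj(im,P+R@[.011,0,d])-o+.5)*7+[dx,0]; cv2.circle(c,tuple(int(v) for v in q),3,col,1)
cv2.imwrite("pics/c2.png",c[:,:,::-1])
E
```

```text
time_s: 3.4
ee_pos: [0.5935, -0.0721, 0.1373]
tool_rot: [[0.759, -0.117, 0.64], [-0.088, -0.993, -0.077], [0.645, 0.002, -0.764]]
force: [1.8, -0.5, 0.3]
width: -0.0002
gripper_force: 0.0
0 [377.1627695  342.38837109] [692.87376894 204.09573786]
0.019 [406.35771078 355.44758169] [695.94580107 180.57434517]
(595, 798, 3)
```

View pics/c2.png

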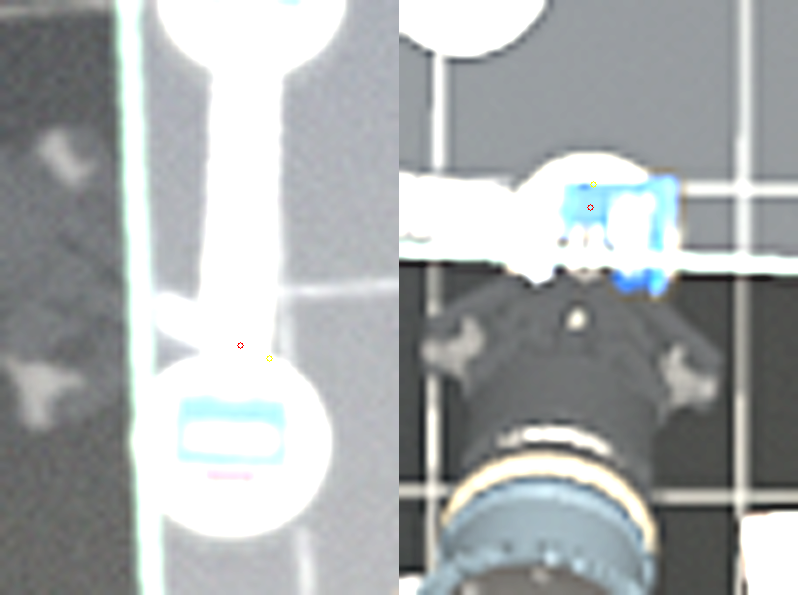

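```bash
python3 - <<'E'
from h import *
s=eyes.get_image("scene");t=eyes.get_image("top")
a=cv2.resize(s["img"][175:225,305:345],None,fx=10,fy=10,interpolation=0)
b=cv2.resize(t["img"][175:225,302:342],None,fx=10,fy=10,interpolation=0)
c=(np.hstack([a,b])/255.)**1.5*255
cv2.imwrite("pics/c3.png",c[:,:,::-1])
E
```

```text
[ WARN:0@0.868] global loadsave.cpp:1063 imwrite_ Unsupported depth image for selected encoder is fallbacked to CV_8U.
```

View pics/c3.png

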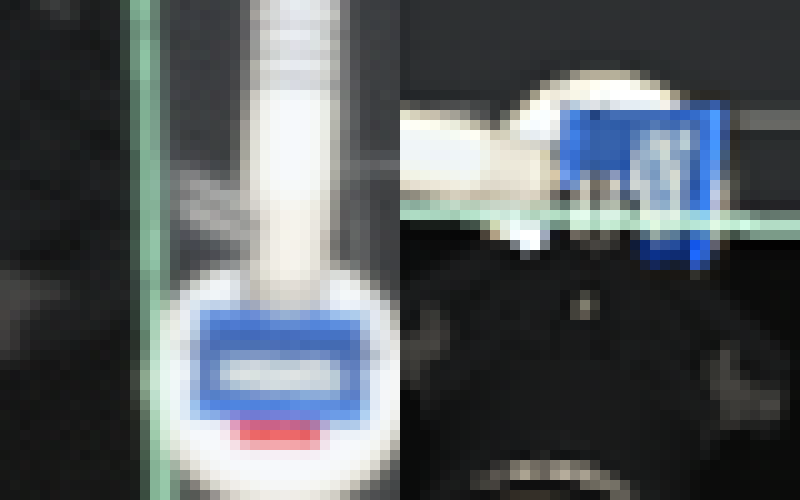

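```bash
python3 - <<'E'
from h import *
s=eyes.get_image("scene");t=eyes.get_image("top")
X,e=tri(s,(330,198),t,(322.3,193));st=env.get_state()
R=np.array(st['tool_rot']);P=np.array(st['ee_pos']);print(X,e,R.T@(X-P), P)
for d in (-.02,-.01,0,.01,.02,.03): print(d,[(proj(i,P+R@[x,0,d])).round(1) for i in(s,t) for x in (-.011,0,.011)])
E
```

```text
[ 0.58965075 -0.07427439  0.15724539] 0.0019325195629714316 [ 0.0101236   0.00265057 -0.01761949] [ 0.59355695 -0.07210402  0.13724563]
-0.02 [array([323.4, 198.3]), array([326.4, 197.6]), array([329.4, 196.9]), array([320.6, 198.7]), array([321. , 195.7]), array([321.4, 192.8])]
-0.01 [array([325.7, 199.3]), array([328.7, 198.6]), array([331.7, 197.9]), array([320.8, 196.8]), array([321.2, 193.9]), array([321.6, 190.9])]
0 [array([327.9, 200.3]), array([330.9, 199.6]), array([333.9, 198.9]), array([321.1, 195. ]), array([321.4, 192.1]), array([321.8, 189.1])]
0.01 [array([330.2, 201.3]), array([333.1, 200.6]), array([336.1, 199.9]), array([321.3, 193.2]), array([321.7, 190.3]), array([322.1, 187.4])]
0.02 [array([332.3, 202.2]), array([335.3, 201.6]), array([338.3, 200.9]), array([321.5, 191.4]), array([321.9, 188.5]), array([322.3, 185.6])]
0.03 [array([334.5, 203.2]), array([337.5, 202.5]), array([340.4, 201.8]), array([321.7, 189.7]), array([322.1, 186.8]), array([322.5, 183.9])]
```

In the top view the light finger metal ends at about (322,193), earlier than the stated tip, so the true tip is uncertain. I'll go along the planned path slowly and watch the force and the lever.

```bash
python3 -m pendant '[[[0,-3,-7],[0,0,0],0],[[0,-3,-8],[0,0,0],0],[[0,-3,-7],[0,0,0],0],[[0,-3,-7],[0,0,0],0],[[-1,-6,-7],[0,0,0],0],[[-1,-6,-8],[0,0,0],0],[[-1,-6,-7],[0,0,0],0],[[0,0,0],[0,0,0],0]]'
cat > look.py <<'E'
import sys
from h import *
s=eyes.get_image("scene");t=eyes.get_image("top")
oy={'R':(175,175,305,302),'L':(110,160,310,225)}[sys.argv[2]]
a=cv2.resize(s["img"][oy[0]:oy[0]+50,oy[2]:oy[2]+40],None,fx=10,fy=10,interpolation=2)
b=cv2.resize(t["img"][oy[1]:oy[1]+50,oy[3]:oy[3]+40],None,fx=10,fy=10,interpolation=2)
c=((np.hstack([a,b])/255.)**1.3*255).astype(np.uint8)
cv2.imwrite(f"pics/{sys.argv[1]}.png",c[:,:,::-1])
E
python3 look.py c4 R
```

```text
time_s: 4.7
ee_pos: [0.5905, -0.1025, 0.0858]
tool_rot: [[0.759, -0.118, 0.64], [-0.089, -0.993, -0.077], [0.645, 0.002, -0.764]]
force: [0.1, 1.0, 1.3]
width: 0.0001
gripper_force: 1.1
```

View pics/c4.png

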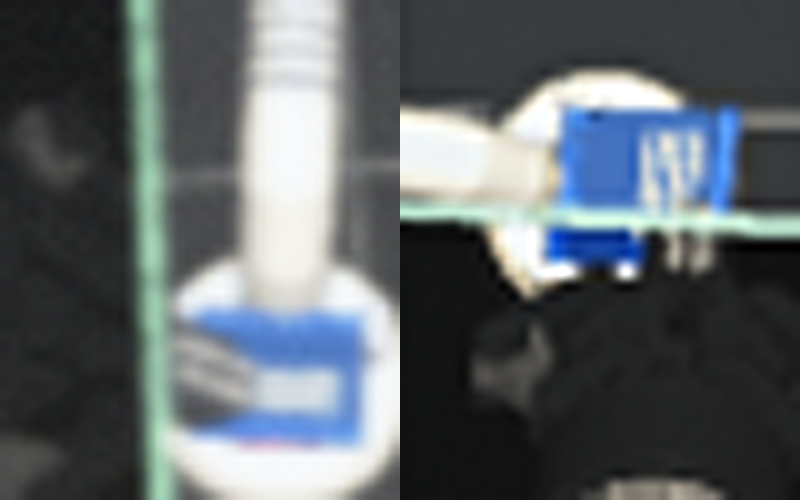

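The lever's outer edge has moved outwards in the scene view (row 420 to row 445 of the crop), and the fingers lie on it at about (250,380). I'll keep going down.

```bash
python3 -m pendant '[[[0,-4,-4],[0,0,0],0],[[0,-4,-4],[0,0,0],0],[[0,-2,-5],[0,0,0],0],[[0,-2,-5],[0,0,0],0],[[0,0,-4],[0,0,0],0],[[0,0,-2],[0,0,0],0],[[0,0,0],[0,0,0],0],[[0,0,0],[0,0,0],0]]'
python3 look.py c5 R
```

```text
time_s: 5.8
ee_pos: [0.5906, -0.114, 0.0623]
tool_rot: [[0.759, -0.117, 0.64], [-0.088, -0.993, -0.077], [0.645, 0.002, -0.764]]
force: [0.1, -0.1, -1.3]
width: -0.0002
gripper_force: 0.0
```

View pics/c5.png

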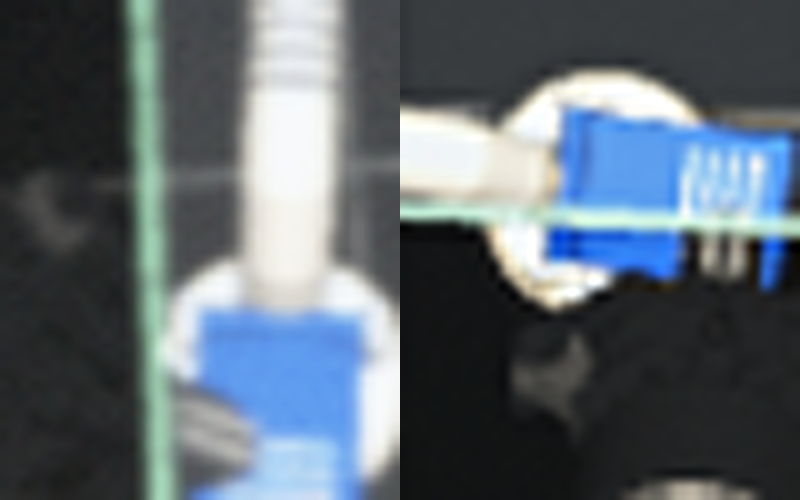

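The right lever now lies flat: in the scene view it spans the full cup from (200,310) to (350,500), and the contact force is gone. I'll retreat and cross to the left lever.

```bash
python3 -m pendant '[[[-6,2,20],[0,0,0],0],[[-10,2,20],[0,0,0],0],[[-12,2,20],[0,0,0],0],[[-12,2,20],[0,0,0],0],[[0,60,0],[0,0,0],0],[[0,60,0],[0,0,0],0],[[0,60,0],[0,0,0],0],[[0,60,0],[0,0,0],0]]'
python3 -m pendant '[[[18,2,-4],[0,0,0],0],[[18,1,-4],[0,0,0],0],[[18,0,-4],[0,0,0],0],[[14,0,-4],[0,0,0],0],[[0,0,0],[0,0,0],0],[[0,0,0],[0,0,0],0],[[0,0,0],[0,0,0],0],[[0,0,0],[0,0,0],0]]'
python3 -c "
from h import *
print(togo(),env.get_state()['ee_pos'])"
```

```text
time_s: 6.9
ee_pos: [0.5504, 0.027, 0.1425]
tool_rot: [[0.762, 0.048, 0.646], [0.052, -0.999, 0.012], [0.646, 0.024, -0.763]]
force: [-1.0, 0.1, 0.7]
width: 0.0002
gripper_force: 0.0
time_s: 7.9
ee_pos: [0.6184, 0.0285, 0.1265]
tool_rot: [[0.762, 0.046, 0.646], [0.051, -0.999, 0.012], [0.645, 0.024, -0.763]]
force: [-1.1, -0.8, 0.1]
width: -0.0
gripper_force: 0.0
[ 0.02403868  0.00291589 -0.16205135] [0.61837532 0.02852124 0.12647411]
```

```bash
python3 -c "
from h import *
print(np.round(env.get_state()['joint_pos'],3))"
```

```text
[ 0.06   0.095 -0.789 -0.015 -0.027  3.136]
```

Joint 6 is at its limit. I'll back off and turn half a turn about the tool axis, which gives the same grasp with joint 6 near 0.

```bash
python3 -m pendant '[[[-20,0,5],[0,0,0],0],[[-20,2,5],[-0.119,-0.002,0.141],0],[[-20,5,5],[-0.119,-0.002,0.141],0],[[-20,5,5],[-0.119,-0.002,0.141],0],[[-10,5,5],[-0.119,-0.002,0.141],0],[[0,5,0],[-0.119,-0.002,0.141],0],[[0,5,0],[-0.119,-0.002,0.141],0],[[0,5,0],[-0.119,-0.002,0.141],0]]'
python3 -m pendant '[[[0,10,0],[-0.119,-0.002,0.141],0],[[0,10,0],[-0.119,-0.002,0.141],0],[[0,10,0],[-0.119,-0.002,0.141],0],[[0,10,0],[-0.119,-0.002,0.141],0],[[0,10,0],[-0.119,-0.002,0.141],0],[[0,10,0],[-0.119,-0.002,0.141],0],[[0,10,0],[-0.119,-0.002,0.141],0],[[0,8,0],[-0.119,-0.002,0.141],0]]'
sed -i 's/;Y=-YH;/;Y=YH;/' h.py
python3 -c "
from h import *
print(togo(),env.get_state()['ee_pos'],np.round(env.get_state()['joint_pos'],3))"
```

```text
time_s: 8.9
ee_pos: [0.5285, 0.0607, 0.1516]
tool_rot: [[0.161, 0.747, 0.645], [0.975, -0.22, 0.012], [0.151, 0.627, -0.764]]
force: [0.7, -0.3, 0.6]
width: -0.0
gripper_force: 0.0
time_s: 9.9
ee_pos: [0.5285, 0.1389, 0.1515]
tool_rot: [[-0.729, 0.232, 0.644], [0.312, 0.95, 0.011], [-0.61, 0.208, -0.765]]
force: [0.1, 0.3, -0.0]
width: -0.0
gripper_force: 0.0
[-0.2111796   0.01275055  0.12058582] [0.52851014 0.13892448 0.15145563] [ 0.396 -0.054 -0.844  0.117 -0.241  0.625]
```

```bash
python3 -m pendant '[[[0,0,0],[-0.106,0.006,0.06],0],[[0,0,0],[-0.106,0.006,0.06],0],[[20,0,-5],[0,0,0],0],[[20,0,-5],[0,0,0],0],[[20,0,-5],[0,0,0],0],[[20,0,-5],[0,0,0],0],[[11,-1,-3],[0,0,0],0],[[0,0,0],[0,0,0],0]]'
python3 -c "
from h import *
print(togo(),np.round(env.get_state()['joint_pos'],3))"
```

```text
time_s: 10.9
ee_pos: [0.6199, 0.1372, 0.1278]
tool_rot: [[-0.76, 0.121, 0.638], [0.095, 0.993, -0.076], [-0.643, 0.003, -0.766]]
force: [-0.4, -0.0, -0.3]
width: -0.0
gripper_force: 0.0
[-0.00262028  0.00037645  0.00603721] [ 0.369  0.145 -0.699  0.089 -0.306  0.39 ]
```

Now the mirrored press: (620,148,108), then (622,166,86), then (622,178,62).

```bash
python3 -m pendant '[[[0,4,-7],[0,0,0],0],[[0,4,-7],[0,0,0],0],[[0,3,-6],[0,0,0],0],[[1,6,-7],[0,0,0],0],[[1,6,-8],[0,0,0],0],[[0,6,-7],[0,0,0],0],[[0,4,-4],[0,0,0],0],[[0,4,-4],[0,0,0],0]]'
python3 -m pendant '[[[0,2,-5],[0,0,0],0],[[0,2,-5],[0,0,0],0],[[0,0,-4],[0,0,0],0],[[0,0,-2],[0,0,0],0],[[0,0,0],[0,0,0],0],[[0,0,0],[0,0,0],0],[[0,0,0],[0,0,0],0],[[0,0,0],[0,0,0],0]]'
```

```text
time_s: 11.9
ee_pos: [0.6221, 0.1748, 0.0784]
tool_rot: [[-0.759, 0.121, 0.64], [0.095, 0.993, -0.076], [-0.644, 0.003, -0.765]]
force: [1.8, -1.1, 1.2]
width: 0.0004
gripper_force: 1.2
time_s: 12.9
ee_pos: [0.6217, 0.1786, 0.0624]
tool_rot: [[-0.76, 0.121, 0.639], [0.094, 0.993, -0.075], [-0.643, 0.003, -0.766]]
force: [1.5, -0.6, 0.2]
width: -0.0001
gripper_force: 0.0
```

Retreat up and away, then check both levers.

```bash
python3 -m pendant '[[[-6,-2,20],[0,0,0],0],[[-15,-2,20],[0,0,0],0],[[-25,0,20],[0,0,0],0],[[-35,0,20],[0,0,0],0],[[-45,0,20],[0,0,0],0],[[-45,0,20],[0,0,0],0],[[-45,0,20],[0,0,0],0],[[-30,0,20],[0,0,0],0]]'
python3 - <<'E'
from h import *
s=eyes.get_image("scene");t=eyes.get_image("top")
for sd in(-1,1):
    X=O+YH*sd*.170+[0,0,.039]; print("flat tip expected",proj(s,X),proj(t,X))
a=cv2.resize(s["img"][100:250,260:400],None,fx=2.85,fy=4,interpolation=2)
b=cv2.resize(t["img"][150:300,220:400],None,fx=2.2,fy=4,interpolation=2)
cv2.imwrite("pics/end.png",np.hstack([a,b])[:,:,::-1])
a=cv2.imread("pics/top0.png")
for n,im in(("top",t),("scene",s)):
    d=cv2.absdiff(cv2.imread(f"pics/{n}0.png"),np.ascontiguousarray(im["img"][:,:,::-1])).max(2)
    k,l,st,c=cv2.connectedComponentsWithStats((cv2.medianBlur(d,3)>40).astype(np.uint8))
    print(n,[st[i].tolist() for i in range(1,k) if st[i,4]>10])
E
```

```text
time_s: 13.9
ee_pos: [0.374, 0.1739, 0.2229]
tool_rot: [[-0.76, 0.12, 0.639], [0.094, 0.993, -0.075], [-0.644, 0.004, -0.765]]
force: [0.3, 0.4, -0.4]
width: -0.0001
gripper_force: 0.0
flat tip expected [332.13089177 230.73902985] [340.63141178 195.50407472]
flat tip expected [336.13585693 129.7365441 ] [239.31103822 182.31423251]
top [[238, 174, 21, 19, 303], [320, 185, 22, 19, 312], [228, 267, 8, 9, 48], [203, 287, 10, 7, 30], [240, 290, 9, 10, 51], [206, 308, 24, 10, 89], [172, 314, 66, 86, 3022], [492, 326, 8, 4, 22], [255, 328, 35, 16, 80], [480, 328, 35, 37, 322], [252, 333, 86, 67, 2783], [477, 333, 11, 15, 32], [469, 334, 122, 66, 3999], [250, 340, 5, 15, 34], [459, 345, 11, 9, 59], [514, 372, 4, 11, 29], [326, 374, 38, 26, 578]]
scene [[0, 0, 200, 94, 5277], [162, 46, 7, 5, 17], [7, 50, 98, 69, 4115], [95, 50, 4, 5, 15], [106, 73, 6, 10, 26], [0, 76, 2, 7, 11], [218, 79, 7, 7, 32], [0, 88, 142, 312, 17965], [114, 91, 10, 19, 59], [231, 98, 16, 14, 102], [210, 107, 11, 8, 54], [168, 134, 5, 11, 22], [37, 138, 13, 26, 211], [81, 145, 48, 33, 339], [173, 148, 4, 6, 15], [110, 154, 8, 5, 24], [106, 168, 70, 43, 804], [62, 176, 37, 39, 562], [112, 195, 41, 24, 196], [77, 211, 4, 4, 13], [101, 210, 7, 5, 25], [327, 211, 12, 4, 38], [323, 217, 18, 15, 239], [113, 333, 24, 20, 242], [145, 336, 20, 51, 378], [140, 346, 13, 28, 166], [162, 382, 9, 16, 107]]
```

View pics/end.png

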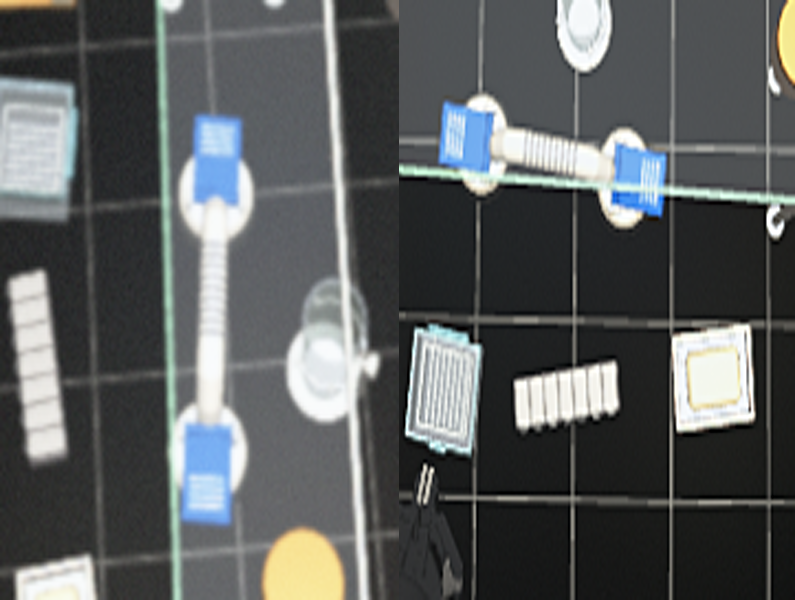

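Both levers lie flat. The tips are at scene rows 129 and 231 and top columns 239.5 and 340, which match the expected flat positions. The difference images show no change at any other item. I'll hand the job in.

```bash
python3 -c "
from rig import job
print(job.finish_job())"
```

```text
the job is handed in; nothing more can be done
None
```

I pressed both flip levers over and they lie flat on their cups in both camera views; nothing else on the ledge appears to have moved, and I handed the job in at about 14 s on the robot's clock (no verdict came back).

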